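Close the sugar canister and clip it down

TASK

The steel canister with the spring clip has been filled with sugar cubes. Put its own lid, the larger of the two knobbed steel lids, squarely home on it, then swing the clip over and press it down flat on the lid. Leave the glass pitcher standing where it is.

Things in the scene. Friction and masses are not known exactly. Their poses are not given: they have to be found in the camera images.
- lid_center (a point): Larger of two alike knobbed steel lids (other 76 mm wide). Point: its centre, 24 mm above its underside, z up. 130 g. From below: tapered plug 12 mm deep (60 mm wide at foot, 82 at top), rim disc 104 mm wide, 4 thick, knob 32 tall, 20 wide (lowest 6 mm: a 14 mm neck widening by 10 mm). Plug drops into the canister with 6 mm play all round; disc rests on its edge, the point 12 mm above it.
- canister_mouth (a point): Open steel canister with a clip, fixed, sugar cubes inside: 100 mm wide (94 inside), 70 high. Point: centre of the mouth at top edge level; z up, y level towards the side with the clip. Clip hinge: 65 mm from the axis along y, 5.5 mm above the edge, pin parallel to x. The bystander canister has no clip and is smaller (72 mm wide, 60 high).
- clip (a joint): Spring clip, a steel leaf 30 mm wide, 3 thick, reaching 40 mm from its hinge, free end rounded. Angle in rad: 0 = level, 1.5 mm above the seated lid's disc, free end towards the canister's axis (25 mm short of it); 1.57 = upright; starts leaning outwards, 1.6 to 2.0. Friction holds it at any angle, 1 N moves it. Push it over from outside with shut fingers, then press down.
- pitcher: Clear glass pitcher, 96 mm across, 160 mm high, with a handle; a bystander standing on the tray. Origin at the centre of its underside, z up.
Mind the look-alikes: they are no part of the job. Leave any green or turquoise look-alike of the part that bears lid_center alone.

How it is judged:
By the outcome, as a careful person would: the job done as asked, in the order asked, and still so for the second after the job is handed in, with the robot touching nothing.
It also fails if it takes over 51 s, if anything falls off the work surface, if the arm or the gripper's body presses on something with over 40 N, if the wrist force passes 120 N, or if a joint passes its speed limit or range.

ROBOT

A 6-joint arm with a two-finger parallel gripper is mounted at the origin on the work surface. World frame = base frame: x ahead of the robot, y to its left, z up, the work surface at z = 0. Lengths are in mm, angles in rad, forces in N, time in s.
With the tool pointing down it reaches from about 325 to 900 mm from the base axis. Payload 6.1 kg.
Tool frame: the origin (TCP) lies between the finger pads; the fingertips stand 22 mm ahead of it and the grasp point (between the pads) lies 3 mm ahead of it; y points along the fingers, z is the direction in which the jaws open and shut, and the axes are right-handed (so a half turn about y gives the same grasp; the last joint's range is limited). The gripper opens to 85 mm and grips with 20 to 120 N. Pads are 22 mm wide; open, the fingers measure 114 mm over their backs; the gripper's body (76 mm by 85 mm) begins 54 mm behind the grasp point. The pads swing forward as they close: fully open they stand 13 mm farther back than shut.
Start: joints at [1.095, 0.22, 1.526, -0, 1.395, -0.126], TCP at [214.192, 587.144, 227.7] pointing down, gripper open.
Joint ranges: [-2.98, 2.98], [-0.91, 2.08], [0.09, 2.57], [-1.24, 4.39], [0.2, 2.65], [-2.68, 2.68]. Speed limits (rad/s): [2.57, 2.57, 3.01, 3.14, 3.14, 3.14].

INTERFACE

Orientations are given as a rotation vector (axis times angle).
In Python, from cell import r gives the robot as it stands. The module is installed in compiled form; this text tells all that it offers.
- The arm moves only by the shell command python3 -m crank 'ROWS' [FORCE]. ROWS is JSON, a list of rows, each a list of 3 entries, a list of its own where there are three numbers: the closure, from 0 (fully open) to 1 (shut), then the shift along the world's x, y, z in m, then the turn, a rotation vector about the world's x, y, z in rad. A call has 1 to 12 rows; each row is the pose to reach, as a shift and turn from the pose measured when the call began; what a row does not reach only later rows make up. A row lasts 1/10 s, in which the tool goes at most 50 mm and 8.59 degrees, less where a joint would pass 70% of its speed; a pose out of reach is approached as far as the arm can. A call with a gripper value outside its range is refused whole. The fingers move at their own pace and stop on an object; FORCE is the grip in N (left out, the last holds). Time passes only in rows, so rows that repeat a pose let the fingers close. It gives the time, the measured TCP pose, the force and the opening at its end, in the units of the state.
- r.sense(): the state, without advancing time (a new reading comes with each control period).
- r.read_camera(name): name is "scene" or "side" or "wrist"; returns a dict with "img" (420x560x3 uint8, red, green, blue), "fov_y" (degrees; the focal length in pixels is half the picture's height over the tangent of half this angle, whatever the lens; pixels are square), "cx", "cy" (the principal point, pixels), "k1" (the pictures are not rectified: a ray, as slopes to the right and down, at radius r is drawn at 1 + k1 r^2 times it, then the intrinsics apply), "pose" (4x4, takes a point from camera to world coordinates). Camera axes: x right, y up, looking along -z (the intrinsics and any distortion apply to the point x, -y, -z); pixel columns grow to the right and rows downward; lengths in mm; the calibration is good to about 2 mm. A picture is of the moment at which its call begins. There is no depth.
- r.hand_in(): hands the job in, once; it reports no verdict.
The state is a dict: "time": time; "qpos": joint angles; "joint_vel": joint speeds; "joint_efforts": joint torques, N m; "eef_pos": TCP position; "ee_rot": TCP orientation; "ft_force": force on the tool from outside, world axes, zero at the start; "torque": the same for the moment, N m; "grip_width": finger opening in mm.
Only numpy, scipy, OpenCV 4.12 (cv2) and the standard library are available. Lean on these libraries where they do the work, as an engineer would, in place of code of your own. Each camera call takes 0.05 s, during which the arm holds its last target. There are 200 camera calls.

## Working session

There is one attempt and no reset: what is moved stays moved. The work goes in short steps, Python scripts to look and compute and a shell command to move; the robot and the scene stay as the last step left them, time stands still between calls to the robot, and variables do not carry over. Pictures are saved under pics/ and viewed, on a budget of 10 in all, crops included, one or two more only if the job needs it, and the job is handed in when it is done.

```bash
mkdir -p pics; cat > h.py <<'E'
import numpy as np, cv2, pickle
from cell import r
def shot(name,fn):
    c=r.read_camera(name); pickle.dump(c,open(f'pics/{fn}.pkl','wb'))
    cv2.imwrite(f'pics/{fn}.png',cv2.cvtColor(c['img'],cv2.COLOR_RGB2BGR)); return c
def load(fn): return pickle.load(open(f'pics/{fn}.pkl','rb'))
def K(c):
    f=c['img'].shape[0]/2/np.tan(np.radians(c['fov_y'])/2)
    return np.array([[f,0,c['cx']],[0,f,c['cy']],[0,0,1.]]), np.array([c['k1'],0,0,0,0.])
def ray(c,uv):
    k,d=K(c); n=cv2.undistortPoints(np.array(uv,float).reshape(-1,1,2),k,d).reshape(-1,2)
    P=np.array(c['pose']); v=np.c_[n[:,0],-n[:,1],-np.ones(len(n))]@P[:3,:3].T
    return P[:3,3],v/np.linalg.norm(v,axis=1)[:,None]
def onplane(c,uv,z):
    o,v=ray(c,uv); return o+v*((z-o[2])/v[:,2])[:,None]
def proj(c,X):
    k,d=K(c); P=np.array(c['pose']); q=(np.atleast_2d(X)-P[:3,3])@P[:3,:3]; q=q*[1,-1,-1]
    return cv2.projectPoints(q,np.zeros(3),np.zeros(3),k,d)[0].reshape(-1,2)
def tri(cs,uvs):
    A=np.zeros((3,3));b=np.zeros(3)
    for c,uv in zip(cs,uvs):
        o,v=ray(c,[uv]);M=np.eye(3)-np.outer(v[0],v[0]);A+=M;b+=M@o
    return np.linalg.solve(A,b)
E
python3 - <<'E'
from h import *
s=r.sense(); print(s)
ims=[]
for n in ['scene','side','wrist']:
    c=shot(n,n+'0'); print(n,np.round(c['pose'],3).tolist(),c['fov_y'],c['k1'],c['cx'],c['cy'])
E
```

```text
{'time': 0.0, 'qpos': array([ 1.09487702e+00,  2.21242042e-01,  1.52762053e+00, -1.48996765e-05,
        1.39469276e+00, -1.26085684e-01]), 'joint_vel': array([ 0.0005821 , -0.00071656,  0.00068987,  0.00026853, -0.00035974,
        0.00074923]), 'joint_efforts': array([ 1.43222660e-03, -4.96896422e+01, -3.89397526e+01, -1.29564660e-04,
        1.07177615e-02,  9.70257219e-06]), 'eef_pos': array([213.92905636, 586.59212575, 226.58440395]), 'ee_rot': array([-1.55519256,  0.275022  , -0.274126  ]), 'ft_force': array([ 0.19747847, -0.6721197 , -0.03632922]), 'torque': array([ 0.02759708, -0.02052357, -0.03383647]), 'grip_width': 85.879639734808}
scene [[-0.158, -0.856, 0.492, 1087.851], [0.987, -0.133, 0.086, -12.458], [-0.008, 0.5, 0.866, 1082.846], [0.0, 0.0, 0.0, 1.0]] 44.17447314686974 -0.18835474875529643 278.91688412081265 208.84035956575764
side [[0.991, 0.1, -0.094, 385.848], [-0.135, 0.592, -0.794, -1210.692], [-0.023, 0.8, 0.6, 900.714], [0.0, 0.0, 0.0, 1.0]] 44.48731100469339 0.059985853118832706 275.60492797481993 196.351075688957
wrist [[0.343, -0.898, -0.278, 142.174], [0.939, 0.327, 0.103, 612.339], [-0.002, -0.296, 0.955, 373.43], [0.0, 0.0, 0.0, 1.0]] 59.48923779960147 -0.09946608361105734 283.5069407087889 215.41205293093373
```

View pics/scene0.png

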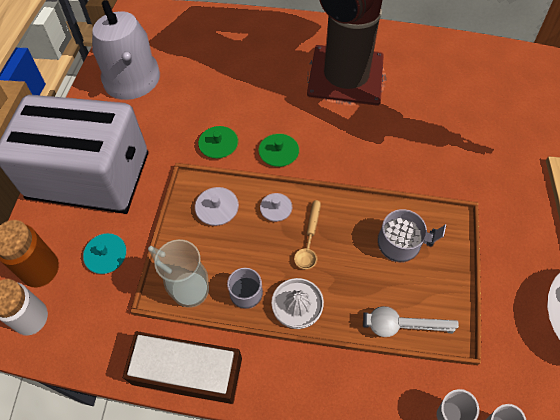

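View pics/side0.png

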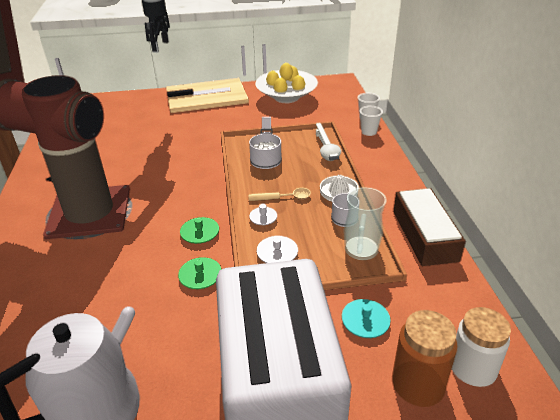

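Candidates for the lid, in scene pixels: the large steel lid (217,206), the small steel lid (276,207), green ones (218,142) and (278,150), and a turquoise one (104,253). I choose (217,206), which is steel and the larger of the two. The canister with sugar and clip is at (402,235), with the clip at (436,237). The clipless bystander is at (245,288) and the pitcher at (183,275). In the side view the lid is at (277,250) and the canister at (265,150).

```bash
python3 - <<'E'
from h import *
S,D=load('scene0'),load('side0')
def crop(c,u,v,w=80,h=60): return cv2.resize(cv2.cvtColor(c['img'],cv2.COLOR_RGB2BGR)[v:v+h,u:u+w],(400,300),interpolation=cv2.INTER_CUBIC)
m=np.vstack([np.hstack([crop(S,180,175),crop(D,235,215)]),np.hstack([crop(S,372,205),crop(D,225,110)])])
cv2.imwrite('pics/crops.png',m)
E
```

```text
(no output)
```

View pics/crops.png

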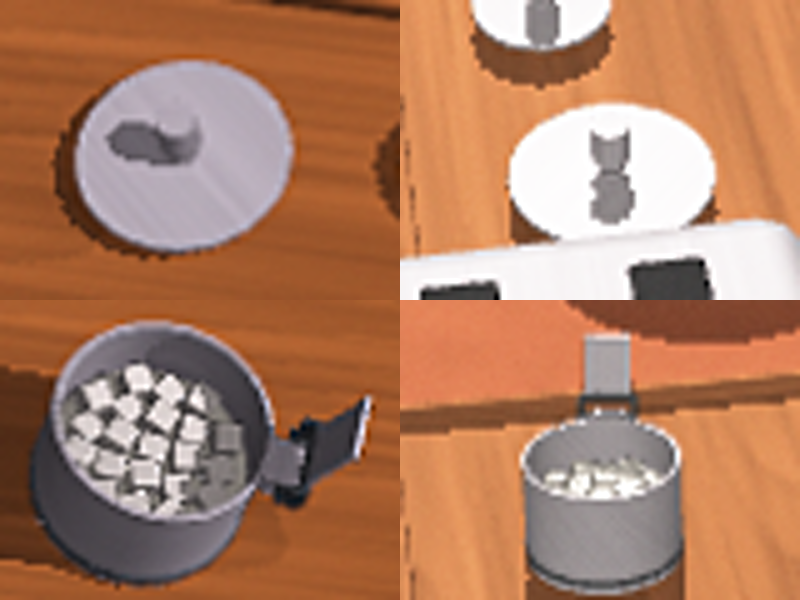

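The crops confirm the chosen lid: it is the wide steel disc with its knob, resting on its plug. Its disc centre is at about scene (216.8,205.8) and side (277.5,249.8). The canister mouth centre is at about scene (404.7,229.4) and side (265.4,142.6), and the clip is on the far +y side, upright or slightly outward.

```bash
python3 - <<'E'
from h import *
S,D=load('scene0'),load('side0')
L=tri([S,D],[(216.8,205.8),(277.5,249.8)]);M=tri([S,D],[(404.7,229.4),(265.4,142.6)])
print('lid disc',L,'mouth',M)
for c,p,q in((S,L,(216.8,205.8)),(D,L,(277.5,249.8)),(S,M,(404.7,229.4)),(D,M,(265.4,142.6))): print(proj(c,p)-q)
# lid mask
hsv=cv2.cvtColor(S['img'],cv2.COLOR_RGB2HSV); m=((hsv[...,1]<60)&(hsv[...,2]>110)).astype(np.uint8)
n,l,st,ce=cv2.connectedComponentsWithStats(m)
i=l[215,215]; cs=cv2.findContours((l==i).astype(np.uint8),0,1)[0][0]; h=cv2.convexHull(cs).reshape(-1,2)
for z in(L[2],20,25): 
  P=onplane(S,h,z); (x,y),rr=cv2.minEnclosingCircle(P[:,:2].astype(np.float32)); print('z',z,x,y,rr)
def sc(u,v): return (372+u/5,205+v/5)
E_=[sc(52,120),sc(275,140),sc(160,22),sc(90,197),sc(255,68)]
for z in (M[2],): 
  P=onplane(S,E_,z); print(np.round(P,1), np.linalg.norm(P[:,:2]-M[:2],axis=1))
# clip hinge: triangulate base & tips
hb=tri([S,D],[sc(297,160),(225+210/5,110+105/5)]); print('hinge',hb,hb-M)
t1=[sc(372,97),(225+208/5,110+37/5)];ti=tri([S,D],[sc(366,128),(225+208/5,110+37/5)]); print('tip',ti,ti-M)
print(proj(load('wrist0'),[L,M]))
s=r.sense(); from scipy.spatial.transform import Rotation as R; print(R.from_rotvec(s['ee_rot']).as_matrix().round(3))
E
```

```text
lid disc [ 498.52445233 -265.83126686   19.39821808] mouth [522.44048028 172.4459688   70.44834673]
[[-0.1122826   0.16662303]]
[[-0.1696219  -0.08870704]]
[[-0.14385618  0.24557587]]
[[-0.16859194 -0.11291807]]
z 19.398218080692942 497.2493896484375 -267.60498046875 52.573299407958984
z 20 497.58355712890625 -267.4606628417969 52.54348373413086
z 25 500.3603820800781 -266.26104736328125 52.29629898071289
[[528.3 122.8  70.4]
 [523.3 223.4  70.4]
 [470.3 169.2  70.4]
 [564.  141.8  70.4]
 [487.7 213.5  70.4]] [49.99800189 50.96406635 52.25121421 51.58173209 53.79698503]
hinge [535.4958536  231.96584163  76.84197641] [13.05537332 59.51987282  6.39362968]
tip [537.42708347 252.25277874 115.39354622] [14.98660319 79.80680994 44.94519949]
[[-75.31742116 471.95141397]
 [ 76.47346142 505.36634985]]
[[ 0.939 -0.001  0.343]
 [-0.343 -0.001  0.939]
 [-0.    -1.    -0.002]]
```

```bash
python3 -m crank '[[0.5,[0.02,-0.05,0.01],[0,0,-0.14]],[0.5,[0.04,-0.1,0.01],[0,0,-0.28]],[0.5,[0.06,-0.15,0.01],[0,0,-0.42]],[0.5,[0.08,-0.2,0.01],[0,0,-0.56]],[0.5,[0.1,-0.25,0.01],[0,0,-0.7]],[0.5,[0.12,-0.3,0.01],[0,0,-0.84]],[0.5,[0.14,-0.35,0.01],[0,0,-0.98]],[0.5,[0.16,-0.4,0.01],[0,0,-1.12]],[0.5,[0.18,-0.45,0.01],[0,0,-1.26]],[0.5,[0.2,-0.5,0.01],[0,0,-1.4]],[0.5,[0.22,-0.55,0.01],[0,0,-1.43]],[0.5,[0.24,-0.6,0.01],[0,0,-1.43]]]'
python3 - <<'E'
from h import *
S,D=load('scene0'),load('side0')
print('pitcher',tri([S,D],[(187,290),(362,250)]), onplane(S,[(187,290)],3)); print(r.sense()['eef_pos'],r.sense()['qpos'],r.sense()['grip_width'])
E
```

```text
time: 1.35
eef_pos: [436.7, 28.5, 236.9]
ee_rot: [-1.103, 1.363, -1.362]
ft_force: [1.4, 1.2, 0.0]
grip_width: 42.7
pitcher [ 712.47421775 -287.77782384    6.37957139] [[ 712.46393254 -289.18642842    3.        ]]
[436.67532702  28.53766391 236.9461489 ] [-1.15745266e-01 -2.51893458e-01  1.97569992e+00  5.30703500e-04
  1.41858742e+00  9.43655803e-02] 42.682142124054906
```

```bash
python3 -m crank '[[0.5,[0.01,-0.05,-0.01],[0,0,0]],[0.5,[0.02,-0.1,-0.02],[0,0,0]],[0.5,[0.03,-0.15,-0.03],[0,0,0]],[0.5,[0.042,-0.2,-0.04],[0,0,0]],[0.5,[0.052,-0.25,-0.045],[0,0,0]],[0.5,[0.062,-0.295,-0.047],[0,0,0]],[0.5,[0.062,-0.295,-0.047],[0,0,0]],[0.5,[0.062,-0.295,-0.047],[0,0,0]]]'
python3 - <<'E'
from h import *
c=shot('wrist','w1'); print(r.sense()['eef_pos'], proj(c,[[498.5,-266,19.4]]))
E
```

```text
time: 2.15
eef_pos: [498.1, -267.6, 189.0]
ee_rot: [-1.101, 1.367, -1.362]
ft_force: [0.4, 0.2, 0.7]
grip_width: 42.7
[ 498.18427559 -266.21048225  189.3026375 ] [[284.6868717  188.68368714]]
```

View pics/w1.png

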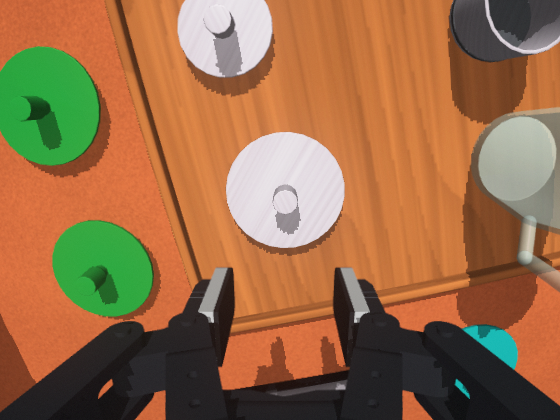

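The lid disc is centred at pixel (285.5,190) with its knob top at (285,199), about 1 px from the prediction. The smaller lid is at (225,28) and the pitcher is well to the right.

```bash
python3 - <<'E'
from h import *
c=load('w1'); hsv=cv2.cvtColor(c['img'],cv2.COLOR_RGB2HSV); m=((hsv[...,1]<60)&(hsv[...,2]>110)).astype(np.uint8)
n,l,st,ce=cv2.connectedComponentsWithStats(m); i=l[150,285]
h=cv2.convexHull(cv2.findContours((l==i).astype(np.uint8),0,1)[0][0]).reshape(-1,2); print(st[i],cv2.fitEllipse(h))
for z in(15,19,23): print(z,cv2.minEnclosingCircle(onplane(c,h,z)[:,:2].astype(np.float32)))
k=onplane(c,[(285,199.5)],51); print('knob top',k)
S=load('scene0')
print(proj(S,k))
E
```

```text
[  226   132   118   116 10765] ((284.85552978515625, 189.53456115722656), (115.70940399169922, 118.23601531982422), 90.71075439453125)
15 ((497.7522888183594, -270.12298583984375), 53.44852066040039)
19 ((497.9478759765625, -269.1805419921875), 52.78215026855469)
23 ((498.1435241699219, -268.23809814453125), 52.115779876708984)
knob top [[ 498.37055789 -267.5886885    51.        ]]
[[214.46418746 198.99138274]]
```

```bash
python3 -m crank '[[0.5,[0,-0.001,-0.05],[0,0,0]],[0.5,[0,-0.001,-0.1],[0,0,0]],[0.5,[0,-0.001,-0.125],[0,0,0]],[0.5,[0,-0.001,-0.143],[0,0,0]],[0.5,[0,-0.001,-0.143],[0,0,0]],[1,[0,-0.001,-0.143],[0,0,0]],[1,[0,-0.001,-0.143],[0,0,0]],[1,[0,-0.001,-0.143],[0,0,0]],[1,[0,-0.001,-0.143],[0,0,0]]]' 60
```

```text
time: 3.1
eef_pos: [499.4, -267.4, 48.3]
ee_rot: [-1.1, 1.363, -1.363]
ft_force: [-0.5, 4.0, 7.5]
grip_width: 15.1
```

```bash
python3 -m crank '[[1,[0,0,0],[0,0,0]],[1,[0,0,0],[0,0,0]]]'
python3 - <<'E'
from h import *
c=shot('wrist','w2')
E
```

```text
time: 3.3
eef_pos: [499.8, -267.7, 48.9]
ee_rot: [-1.1, 1.362, -1.364]
ft_force: [-0.5, 0.8, -0.9]
grip_width: 15.6
```

View pics/w2.png

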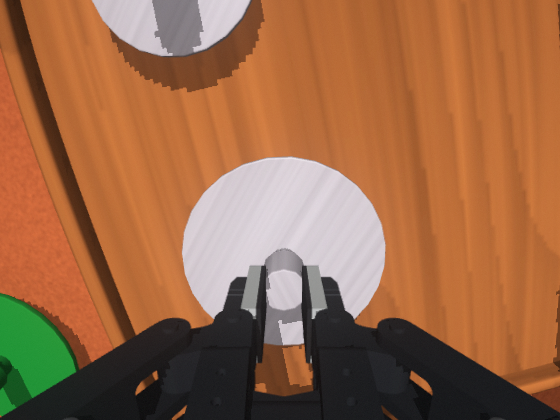

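```bash
python3 -m crank '[[1,[0,0,0.02],[0,0,0]],[1,[0,0,0.06],[0,0,0]],[1,[0,0.02,0.1],[0,0,0]],[1,[0.005,0.06,0.13],[0,0,0]],[1,[0.01,0.1,0.13],[0,0,0]],[1,[0.015,0.14,0.13],[0,0,0]],[1,[0.02,0.18,0.13],[0,0,0]],[1,[0.022,0.22,0.13],[0,0,0]],[1,[0.022,0.25,0.13],[0,0,0]],[1,[0.022,0.27,0.13],[0,0,0]],[1,[0.022,0.27,0.13],[0,0,0]],[1,[0.022,0.27,0.13],[0,0,0]]]'
python3 - <<'E'
from h import *
c=shot('wrist','w3');print(r.sense()['eef_pos'],proj(c,[[522.4,172.4,72]]))
E
```

```text
time: 4.55
eef_pos: [521.4, 2.3, 178.4]
ee_rot: [-1.102, 1.362, -1.363]
ft_force: [-1.2, -0.5, -1.0]
grip_width: 15.5
[521.44578099   1.75732228 178.4215659 ] [[228.92009713 -46.31031708]]
```

View pics/w3.png

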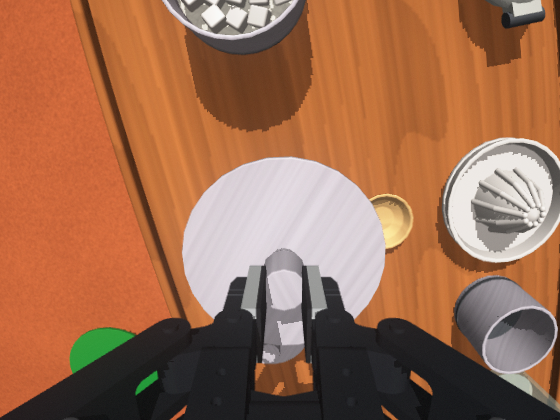

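The lid is held as before, disc centre near (284,258) and knob between the pads. The canister is only partly in view at the top, around (235,0). I'll move nearer and look again to refine the mouth.

```bash
python3 -m crank '[[1,[0,0.03,0.03],[0,0,0]],[1,[0,0.06,0.06],[0,0,0]],[1,[0,0.068,0.07],[0,0,0]],[1,[0,0.068,0.07],[0,0,0]],[1,[0,0.068,0.07],[0,0,0]]]'
python3 - <<'E'
from h import *
c=shot('wrist','w4');print(r.sense()['eef_pos'],proj(c,[[522.4,172.4,72]]))
E
```

```text
time: 5.1
eef_pos: [521.1, 68.5, 247.3]
ee_rot: [-1.102, 1.364, -1.364]
ft_force: [-0.3, -1.0, -2.0]
grip_width: 15.4
[520.71528058  68.40919826 246.68694369] [[259.48664619  69.16715601]]
```

View pics/w4.png

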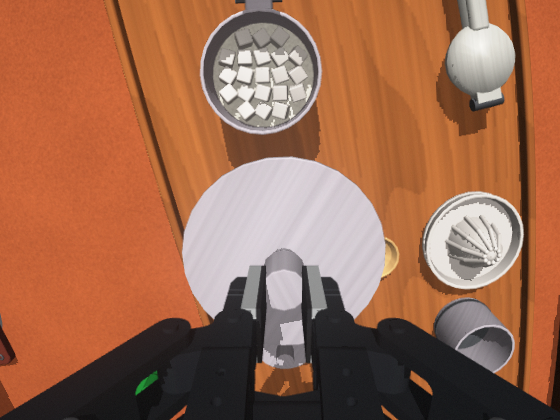

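The mouth rim spans columns 201 to 321 and rows 9 to 133, so its centre is about (261,71). The held disc spans columns 182.5 to 385 with its top at row 157.

```bash
python3 - <<'E'
from h import *
c=load('w4')
P=onplane(c,[(201,71),(321,72),(261,9.5),(261,132.5)],72.5);print(P.round(1), P[:2].mean(0),P[2:].mean(0))
h=onplane(c,[(262,1)],78);print('hinge',h)
e=r.sense()['eef_pos']; z=e[2]-29
Q=onplane(c,[(182.5,250),(385,250),(284,157)],z); print((Q-e).round(1))
from scipy.optimize import least_squares
t=least_squares(lambda p:np.hypot(Q[:,0]-p[0],Q[:,1]-p[1])-52,[e[0],e[1]]); print(t.x-e[:2],t.fun)
print('knob', onplane(c,[(284,259)],z)-e)
E
```

```text
[[474.6 181.7  72.5]
 [571.8 159.5  72.5]
 [534.  217.4  72.5]
 [512.  121.4  72.5]] [523.17255955 170.61540596  72.5       ] [522.96654433 169.40233299  72.5       ]
hinge [[536.17563771 222.1834911   78.        ]]
[[-51.6  12.6 -29. ]
 [ 51.7  -9.6 -29. ]
 [ 10.3  48.7 -29. ]]
[-0.70145899 -2.01677555] [ 0.98054697  0.98078709 -0.13354096]
knob [[ -0.85982987  -3.33726331 -29.        ]]
```

```bash
python3 -m crank '[[1,[0.001,0.04,-0.02],[0,0,0]],[1,[0.002,0.08,-0.05],[0,0,0]],[1,[0.0025,0.1,-0.07],[0,0,0]],[1,[0.0025,0.104,-0.08],[0,0,0]],[1,[0.0025,0.104,-0.1],[0,0,0]],[1,[0.0025,0.104,-0.115],[0,0,0]],[1,[0.0025,0.104,-0.115],[0,0,0]],[1,[0.0025,0.104,-0.115],[0,0,0]]]'
python3 - <<'E'
from h import *
print(r.sense()['eef_pos'],r.sense()['ft_force'])
S=shot('scene','s1');D=shot('side','d1')
def crop(c,u,v,w=80,h=60): return cv2.resize(cv2.cvtColor(c['img'],cv2.COLOR_RGB2BGR)[v:v+h,u:u+w],(400,300),interpolation=cv2.INTER_CUBIC)
cv2.imwrite('pics/c2.png',np.hstack([crop(S,372,190),crop(D,225,100)]))
E
```

```text
time: 5.95
eef_pos: [523.2, 171.4, 131.5]
ee_rot: [-1.103, 1.366, -1.365]
ft_force: [1.0, 0.6, -1.3]
grip_width: 15.2
[523.22115088 171.43997073 131.53718217] [ 1.02177384  0.60742358 -1.25945701]
```

View pics/c2.png

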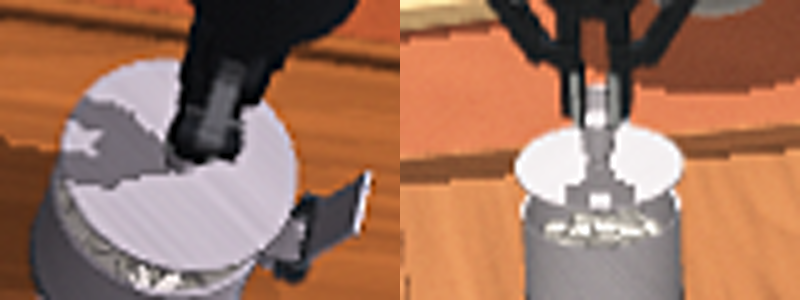

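Side view: the disc is centred at crop x 600 and the canister at 603, so the lid is aligned to about 1 mm and still above the rim, and it clears the clip. Lowering slowly.

```bash
python3 -m crank '[[1,[0,0,-0.008],[0,0,0]],[1,[0,0,-0.014],[0,0,0]],[1,[0,0,-0.018],[0,0,0]],[1,[0,0,-0.021],[0,0,0]],[1,[0,0,-0.023],[0,0,0]],[1,[0,0,-0.023],[0,0,0]]]'
```

```text
time: 6.65
eef_pos: [523.8, 172.0, 109.4]
ee_rot: [-1.102, 1.365, -1.365]
ft_force: [-0.2, 0.7, -1.5]
grip_width: 15.2
```

```bash
python3 -m crank '[[1,[0,0,-0.001],[0,0,0]],[1,[0,0,-0.002],[0,0,0]],[1,[0,0,-0.003],[0,0,0]],[1,[0,0,-0.004],[0,0,0]],[1,[0,0,-0.004],[0,0,0]]]'
```

```text
time: 7.15
eef_pos: [524.0, 172.0, 106.3]
ee_rot: [-1.101, 1.364, -1.365]
ft_force: [-2.7, -1.7, 4.5]
grip_width: 15.3
```

```bash
python3 -m crank '[[1,[0,0,-0.001],[0,0,0]],[1,[0,0,-0.002],[0,0,0]],[1,[0,0,-0.002],[0,0,0]]]'
```

```text
time: 7.45
eef_pos: [524.1, 172.0, 106.2]
ee_rot: [-1.102, 1.364, -1.365]
ft_force: [-7.4, -1.3, 11.6]
grip_width: 15.2
```

```bash
python3 -m crank '[[0.5,[0,0,0],[0,0,0]],[0.5,[0,0,0],[0,0,0]],[0.5,[0,0,0],[0,0,0]],[0.5,[0,0,0.005],[0,0,0]],[0.5,[0,0,0.04],[0,0,0]],[0.5,[0,-0.01,0.09],[0,0,0]],[1,[0,-0.02,0.13],[0,0,0]],[1,[0,-0.02,0.13],[0,0,0]],[1,[0,-0.02,0.13],[0,0,0]]]'
python3 - <<'E'
from h import *
s=r.sense();print(s['eef_pos'],s['ft_force'])
S=shot('scene','s2');D=shot('side','d2');W=shot('wrist','w5')
def crop(c,u,v,w=80,h=60): return cv2.resize(cv2.cvtColor(c['img'],cv2.COLOR_RGB2BGR)[v:v+h,u:u+w],(400,300),interpolation=cv2.INTER_CUBIC)
cv2.imwrite('pics/c3.png',np.vstack([np.hstack([crop(S,372,190),crop(D,225,100)]),np.hstack([crop(W,120,40,400,300),np.zeros((300,400,3),np.uint8)])]))
E
```

```text
time: 8.35
eef_pos: [524.9, 152.0, 237.8]
ee_rot: [-1.098, 1.363, -1.366]
ft_force: [0.3, 0.0, -0.4]
grip_width: 0.5
[524.93497985 151.96802664 237.80763531] [ 0.34711857  0.01101772 -0.42396969]
```

View pics/c3.png

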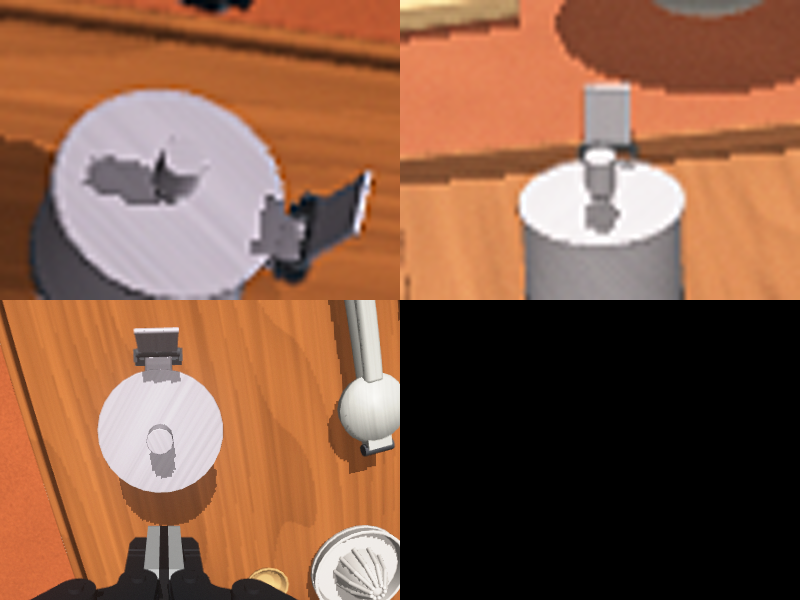

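The lid sits level and concentric with the canister. In the wrist view its disc is at about (280,171), the clip hinge at (278,96) and the clip tip edge at (277,70), leaning outward. Next I compute the clip geometry.

```bash
python3 - <<'E'
from h import *
c=load('w5'); S=load('s2'); D=load('d2')
e=r.sense()['eef_pos']
print('disc',onplane(c,[(279.5,171)],76.5), 'hinge',onplane(c,[(278,96.5)],78))
print('tip ends',onplane(c,[(255,70),(299,68)],114))
print('hinge ends',onplane(c,[(255,97),(302,94)],78))
# tip from scene+wrist, scene+side
print('tip', tri([S,c],[(372+368/5,190+190/5),(277,69)]), tri([S,D],[(372+368/5,190+190/5),(225+208/5,100+87/5)]))
from scipy.spatial.transform import Rotation as R; print(R.from_rotvec(r.sense()['ee_rot']).as_matrix().round(3), r.sense()['qpos'])
E
```

```text
disc [[522.94205998 171.58061798  76.5       ]] hinge [[534.70220526 230.68618981  78.        ]]
tip ends [[523.50850136 250.83821914 114.        ]
 [553.3845443  245.68012158 114.        ]]
hinge ends [[516.77825221 234.2260843   78.        ]
 [553.70129574 228.56602195  78.        ]]
tip [538.85909394 247.96243207 131.23443787] [535.21318525 251.06265752 117.97080921]
[[-0.211 -0.004  0.977]
 [-0.977 -0.001 -0.211]
 [ 0.002 -1.    -0.003]] [ 1.38434562e-01  2.70074840e-02  1.72597548e+00 -6.02345298e-04
  1.39252665e+00  3.51479167e-01]
```

```bash
python3 -m crank '[[1,[0.006,0.045,0],[0,0,0]],[1,[0.012,0.09,0],[0,0,0]],[1,[0.018,0.128,0],[0,0,0]],[1,[0.018,0.128,-0.04],[0,0,0]],[1,[0.018,0.128,-0.085],[0,0,0]],[1,[0.018,0.128,-0.116],[0,0,0]],[1,[0.018,0.128,-0.116],[0,0,0]],[1,[0.018,0.128,-0.116],[0,0,0]]]'
python3 - <<'E'
from h import *
S=shot('scene','s3');D=shot('side','d3');
def crop(c,u,v,w=80,h=60): return cv2.resize(cv2.cvtColor(c['img'],cv2.COLOR_RGB2BGR)[v:v+h,u:u+w],(400,300),interpolation=cv2.INTER_CUBIC)
cv2.imwrite('pics/c4.png',np.hstack([crop(S,392,190),crop(D,225,80)]))
E
```

```text
time: 9.3
eef_pos: [540.0, 279.9, 117.1]
ee_rot: [-1.108, 1.368, -1.363]
ft_force: [-0.1, 0.9, 0.3]
grip_width: -0.2
```

View pics/c4.png

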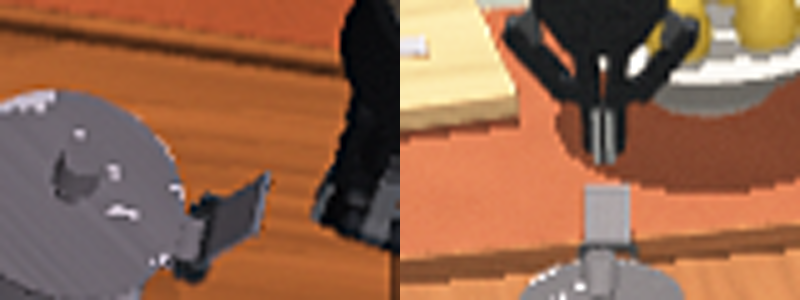

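The shut fingers stand outside the clip, clear of it, and are lined up with it in the side view (fingers at crop x 603, leaf 607). Now I push inward.

```bash
python3 -m crank '[[1,[-0.0015,-0.009,0.004],[0,0,0]],[1,[-0.003,-0.018,0.004],[0,0,0]],[1,[-0.004,-0.026,0.004],[0,0,0]],[1,[-0.005,-0.033,0.004],[0,0,0]],[1,[-0.006,-0.04,0.004],[0,0,0]],[1,[-0.0075,-0.047,0.004],[0,0,0]],[1,[-0.009,-0.054,0.004],[0,0,0]],[1,[-0.01,-0.06,0.004],[0,0,0]],[1,[-0.011,-0.065,0.004],[0,0,0]],[1,[-0.012,-0.069,0.004],[0,0,0]],[1,[-0.012,-0.072,0.004],[0,0,0]],[1,[-0.012,-0.072,0.004],[0,0,0]]]'
python3 - <<'E'
from h import *
S=shot('scene','s4');D=shot('side','d4');
def crop(c,u,v,w=80,h=60): return cv2.resize(cv2.cvtColor(c['img'],cv2.COLOR_RGB2BGR)[v:v+h,u:u+w],(400,300),interpolation=cv2.INTER_CUBIC)
cv2.imwrite('pics/c5.png',np.hstack([crop(S,372,190),crop(D,225,90)]))
E
```

```text
time: 10.6
eef_pos: [530.3, 208.2, 124.3]
ee_rot: [-1.102, 1.365, -1.364]
ft_force: [0.8, -0.1, 1.0]
grip_width: -0.3
```

View pics/c5.png

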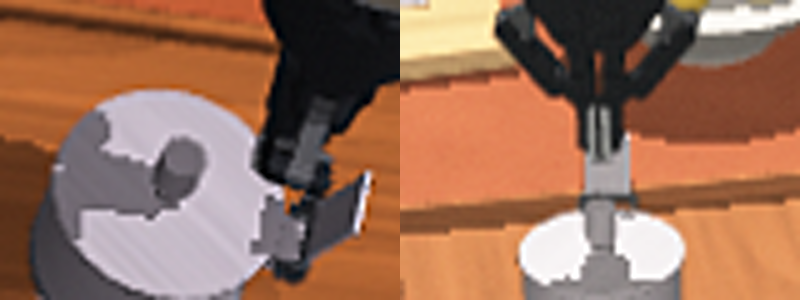

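```bash
python3 - <<'E'
from h import *
S=load('s4');D=load('d4');s=r.sense();e=s['eef_pos'];print(e)
print('proj fingertip centre scene crop',(proj(S,[e-[0,0,22],e])-[372,190])*5,'side crop',(proj(D,[e-[0,0,22],e])-[225,90])*5)
t=np.array([523+.18*79.4,171.6+.984*79.4,115]); hq=np.array([534.7,235.5,78.])
for dx in(-15,15):
  v=np.array([.984*dx,-.18*dx,0]); print('tip,hinge scene',(proj(S,[t+v,hq+v])-[372,190])*5,'side',(proj(D,[t+v,hq+v])-[225,90])*5)
def g(u): return [(372+u[0]/5,190+u[1]/5),(225+u[2]/5,90+u[3]/5)]
for n,u in dict(tipL=(352,233,232,100),tipmid=(364,202,208,97)).items(): 
  print(n,tri([S,D],g(u)))
E
```

```text
[530.35890256 208.59481624 124.38193305]
proj fingertip centre scene crop [[258.81884317 190.99830476]
 [270.81981554 166.88038807]] side crop [[204.96018085 188.31899915]
 [203.73184918 157.2851506 ]]
tip,hinge scene [[365.25096537 174.8369416 ]
 [311.77543127 204.92972976]] side [[183.88626311 138.6659607 ]
 [184.70708662 200.6997196 ]]
tip,hinge scene [[352.80858485 233.54723389]
 [298.88983116 262.32711946]] side [[230.66369041 138.7143772 ]
 [231.16531528 200.80151108]]
tipL [558.55191839 243.35541997 139.56206781]
tipmid [543.75033604 248.10793608 140.62503496]
```

```bash
python3 - <<'E'
from h import *
S=load('s4');D=load('d4');e=r.sense()['eef_pos'];print(e)
def g(u): return [(372+u[0]/5,190+u[1]/5),(225+u[2]/5,90+u[3]/5)]
for u in ((285,183,200,155),(295,187,200,155),(270,180,200,150)): p=tri([S,D],g(u)); print(p,(proj(S,p)-[372,190])*5,(proj(D,p)-[225,90])*5)
c=load('w5'); e5=np.array([524.9,152,237.8]); print(proj(c,[e5,e5-[0,0,22],e5-[0,0,10]]))
W=shot('wrist','w6'); cv2.imwrite('pics/c6.png',cv2.cvtColor(W['img'],cv2.COLOR_RGB2BGR))
E
```

```text
[530.35890256 208.59481624 124.38193305]
[531.27345179 217.49997445 119.26453886] [[288.32354874 177.17149411]] [[203.75799523 157.63238039]]
[531.51181004 222.33066474 116.84809924] [[297.96803223 181.80151847]] [[203.34673406 157.34748607]]
[532.21680577 210.4570455  125.25317636] [[275.50818161 170.2808667 ]] [[206.27207361 154.36908613]]
[[289.01373493 281.23240148]
 [288.46358669 260.34701644]
 [288.74737517 271.10873642]]
```

View pics/c6.png

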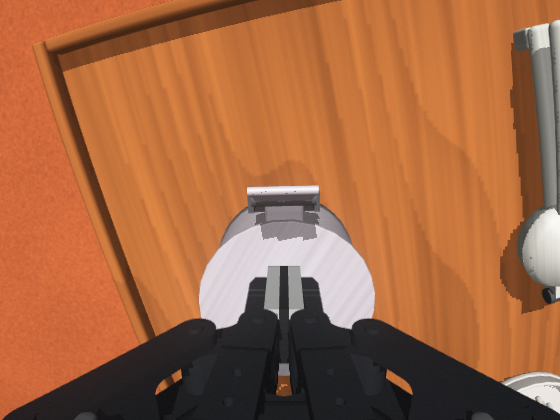

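Correction: the clip did not move. The fingers passed over its top, since in the wrist view the leaf is still standing at (283,195). From the earlier pair of pictures I work out where the fingertips really are.

```bash
python3 - <<'E'
from h import *
S=load('s3');D=load('d3')
# changed mask vs pictures with arm elsewhere
for n,a,b,box in(('side','d3','d2',(250,285,60,140)),('scene','s3','s2',(440,490,190,260))):
    A,B=load(a)['img'].astype(int),load(b)['img'].astype(int); m=(abs(A-B).sum(2)>60)&(A.sum(2)<A.sum(2).max()); u0,u1,v0,v1=box
    for v in range(v0,v1,3 if n=='scene' else 2):
        q=np.where(m[v,u0:u1])[0]
        if len(q): print(n,v,q.min()+u0,q.max()+u0)
e=np.array([541.5,280,119.])
for R in(-11,0,11):
  for z in(0,-5,-10,-22): print(R,z,proj(D,e+[.18*R,.984*R,z]).round(1),proj(S,e+[.18*R,.984*R,z]).round(1))
E
```

```text
side 60 250 277
side 62 250 279
side 64 250 284
side 66 250 284
side 68 251 284
side 70 250 283
side 72 250 282
side 74 250 280
side 76 250 278
side 78 250 278
side 80 250 278
side 82 250 280
side 84 250 284
side 86 250 284
side 88 250 284
side 90 250 283
side 92 250 281
side 94 250 279
side 96 252 278
side 98 254 275
side 100 256 274
side 102 261 269
side 104 261 269
side 106 261 269
side 108 261 269
side 110 262 269
side 112 264 267
side 116 269 270
side 128 262 262
side 130 262 267
side 132 257 274
side 134 254 278
side 136 250 280
side 138 250 281
scene 190 463 489
scene 193 461 489
scene 196 460 489
scene 199 460 489
scene 202 460 489
scene 205 461 489
scene 208 462 489
scene 211 461 489
scene 214 461 489
scene 217 459 489
scene 220 459 481
scene 223 458 477
scene 226 445 473
scene 229 444 471
scene 232 443 472
scene 235 443 473
scene 238 463 473
-11 0 [[266.4 113.7]] [[453.2 232. ]]
-11 -5 [[266.4 115.1]] [[452.5 233.1]]
-11 -10 [[266.5 116.5]] [[451.9 234.2]]
-11 -22 [[266.6 119.8]] [[450.3 236.7]]
0 0 [[266.6 112.1]] [[458.1 233.5]]
0 -5 [[266.6 113.5]] [[457.4 234.6]]
0 -10 [[266.7 114.9]] [[456.7 235.6]]
0 -22 [[266.8 118.2]] [[455.2 238.2]]
11 0 [[266.8 110.5]] [[463. 235.]]
11 -5 [[266.8 111.9]] [[462.3 236.1]]
11 -10 [[266.9 113.3]] [[461.6 237.1]]
11 -22 [[267.  116.6]] [[460.  239.6]]
```

```bash
python3 -m crank '[[1,[0,0,0.02],[0,0,0]],[1,[0.001,0.005,0.04],[0,0,0]],[1,[0.008,0.04,0.04],[0,0,0]],[1,[0.0135,0.072,0.04],[0,0,0]],[1,[0.0135,0.072,0.02],[0,0,0]],[1,[0.0135,0.072,-0.01],[0,0,0]],[1,[0.0135,0.072,-0.022],[0,0,0]],[1,[0.0135,0.072,-0.022],[0,0,0]],[1,[0.0135,0.072,-0.022],[0,0,0]]]'
python3 - <<'E'
from h import *
e=r.sense()['eef_pos'];S=shot('scene','s5');D=shot('side','d5');print(e,r.sense()['eef_pos'])
for n,a,b,box in(('side','d5','d2',(250,285,96,124)),):
    A,B=load(a)['img'].astype(int),load(b)['img'].astype(int); m=(abs(A-B).sum(2)>60); u0,u1,v0,v1=box
    for v in range(v0,v1):
        q=np.where(m[v,u0:u1])[0]
        if len(q): print(n,v,q.min()+u0,q.max()+u0)
for z in(0,-5,-10,-22): print(z,proj(D,e+[0,0,z]).round(1))
E
```

```text
time: 11.65
eef_pos: [544.2, 280.7, 102.9]
ee_rot: [-1.101, 1.365, -1.364]
ft_force: [-0.1, -0.1, -0.1]
grip_width: -0.2
[544.16018073 280.70333757 102.94930827] [545.04307871 280.94144777 104.16794411]
side 96 250 282
side 97 250 281
side 98 251 280
side 99 252 280
side 100 253 279
side 101 254 278
side 102 255 277
side 103 256 276
side 104 257 275
side 105 261 271
side 106 262 270
side 107 262 270
side 108 262 271
side 109 262 271
side 110 262 271
side 111 263 271
side 112 263 270
side 113 263 270
side 114 263 270
side 115 264 268
side 116 265 270
side 117 264 270
0 [[267.5 116.4]]
-5 [[267.6 117.7]]
-10 [[267.6 119.1]]
-22 [[267.7 122.4]]
```

```bash
python3 -m crank '[[1,[-0.0015,-0.008,0],[0,0,0]],[1,[-0.003,-0.016,0],[0,0,0]],[1,[-0.004,-0.022,0],[0,0,0]],[1,[-0.005,-0.027,0],[0,0,0]],[1,[-0.006,-0.032,0],[0,0,0]],[1,[-0.006,-0.032,0],[0,0,0]]]'
python3 - <<'E'
from h import *
e=r.sense()['eef_pos'];S=shot('scene','s6');print(e,r.sense()['ft_force'])
A,B=S['img'].astype(int),load('s2')['img'].astype(int); m=(abs(A-B).sum(2)>60)
cv2.imwrite('pics/m.png',m*255)
# former clip tip line pixels
for v in range(223,245,2): print(v,''.join('#' if x else '.' for x in m[v,420:465]))
E
```

```text
time: 12.35
eef_pos: [538.9, 248.2, 104.1]
ee_rot: [-1.099, 1.364, -1.365]
ft_force: [-0.8, 0.4, 0.1]
grip_width: 0.1
[538.88658798 248.15588905 104.14801671] [-0.52189851 -0.10005843 -0.19816171]
223 ..................###.###################....
225 ..................#####################......
227 .................#####################.......
229 #####..#........#.#..#############...........
231 #####............#################...........
233 ####.............##.################.........
235 ####.............###################.........
237 ####...........#####################.........
239 ##.........#..#####.........#######..........
241 ...............#.............................
243 .............................................[ WARN:0@0.512] global loadsave.cpp:1063 imwrite_ Unsupported depth image for selected encoder is fallbacked to CV_8U.
```

```bash
python3 -m crank '[[1,[-0.001,-0.005,0],[0,0,0]],[1,[-0.002,-0.01,0],[0,0,0]],[1,[-0.003,-0.015,0],[0,0,0]],[1,[-0.0035,-0.02,0],[0,0,0]],[1,[-0.0035,-0.02,0],[0,0,0]]]'
python3 - <<'E'
from h import *
S=shot('scene','s7');W=shot('wrist','w7');D=shot('side','d7');print(r.sense()['eef_pos'],r.sense()['ft_force'])
def crop(c,u,v,w=80,h=60,s=(400,300)): return cv2.resize(cv2.cvtColor(c['img'],cv2.COLOR_RGB2BGR)[v:v+h,u:u+w],s,interpolation=cv2.INTER_CUBIC)
cv2.imwrite('pics/c7.png',np.vstack([np.hstack([crop(S,372,190),crop(D,225,90)]),np.hstack([crop(W,180,120,240,180)]*2)]))
E
```

```text
time: 12.9
eef_pos: [535.2, 227.7, 104.0]
ee_rot: [-1.099, 1.365, -1.365]
ft_force: [-0.6, -0.8, 0.8]
grip_width: 0.0
[535.4197848  228.35061442 104.09858316] [0.5034224  0.23184042 0.61463037]
```

View pics/c7.png

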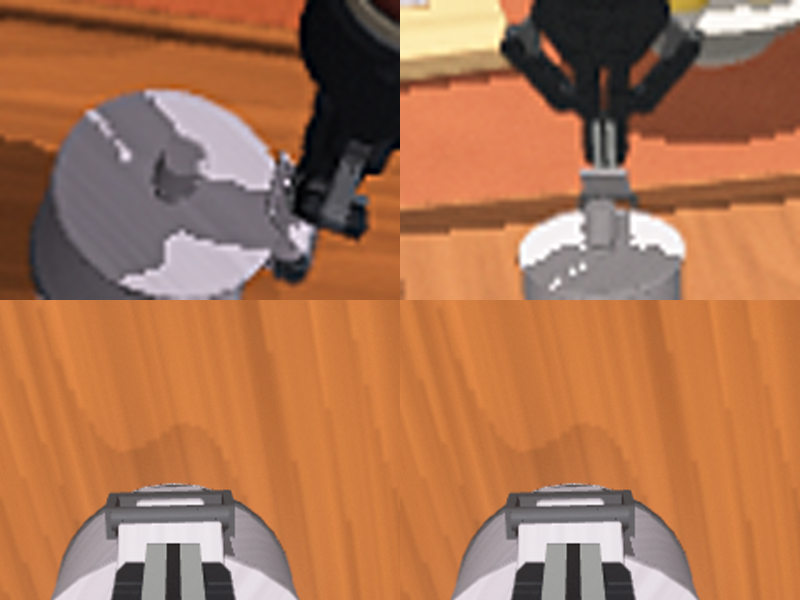

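The clip has swung past upright and now leans inward, with the fingers behind and above it: scene leaf at crop (290,190), and the side view shows a foreshortened leaf at rows 170–200. I continue inward, then press.

```bash
python3 -m crank '[[1,[-0.001,-0.006,0],[0,0,0]],[1,[-0.002,-0.012,0],[0,0,0]],[1,[-0.0035,-0.019,0],[0,0,0]],[1,[-0.0035,-0.019,0],[0,0,0]],[1,[-0.0035,-0.019,-0.004],[0,0,0]],[1,[-0.0035,-0.019,-0.008],[0,0,0]],[1,[-0.0035,-0.019,-0.008],[0,0,0]]]'
```

```text
time: 13.75
eef_pos: [531.4, 209.3, 95.1]
ee_rot: [-1.1, 1.365, -1.365]
ft_force: [-0.5, 0.2, -0.6]
grip_width: 0.3
```

```bash
python3 -m crank '[[1,[0,0,-0.002],[0,0,0]],[1,[0,0,-0.004],[0,0,0]],[1,[0,0,-0.006],[0,0,0]],[1,[0,0,-0.006],[0,0,0]]]'
```

```text
time: 14.15
eef_pos: [531.1, 209.4, 88.7]
ee_rot: [-1.101, 1.365, -1.364]
ft_force: [-0.5, 0.4, -0.2]
grip_width: 0.1
```

```bash
python3 -m crank '[[1,[0,0,-0.002],[0,0,0]],[1,[0,0,-0.003],[0,0,0]],[1,[0,0,-0.004],[0,0,0]],[1,[0,0,-0.004],[0,0,0]]]'; python3 -m crank '[[1,[0,0,-0.001],[0,0,0]],[1,[0,0,-0.002],[0,0,0]],[1,[0,0,-0.003],[0,0,0]],[1,[0,0,-0.003],[0,0,0]]]'
```

```text
time: 14.55
eef_pos: [531.0, 209.3, 84.5]
ee_rot: [-1.101, 1.366, -1.364]
ft_force: [-1.0, 0.1, 0.6]
grip_width: -0.1
time: 14.95
eef_pos: [531.2, 209.3, 82.8]
ee_rot: [-1.101, 1.365, -1.364]
ft_force: [-3.8, -1.4, 9.6]
grip_width: -0.4
```

```bash
python3 -m crank '[[1,[0,0,-0.001],[0,0,0]],[1,[0,0,-0.002],[0,0,0]],[1,[0,0,-0.002],[0,0,0]]]'; python3 -m crank '[[1,[0,0,0.02],[0,0,0]],[1,[0,0,0.06],[0,0,0]],[1,[0,-0.03,0.1],[0,0,0]],[1,[0,-0.06,0.14],[0,0,0]],[1,[0,-0.06,0.14],[0,0,0]],[1,[0,-0.06,0.14],[0,0,0]]]'
python3 - <<'E'
from h import *
S=shot('scene','s8');W=shot('wrist','w8');D=shot('side','d8');print(r.sense()['eef_pos'])
def crop(c,u,v,w=80,h=60,s=(400,300)): return cv2.resize(cv2.cvtColor(c['img'],cv2.COLOR_RGB2BGR)[v:v+h,u:u+w],s,interpolation=cv2.INTER_CUBIC)
cv2.imwrite('pics/c8.png',np.vstack([np.hstack([crop(S,372,190),crop(D,225,90)]),np.hstack([crop(W,180,60,240,180),crop(W,0,0,560,420)])]))
E
```

```text
time: 15.25
eef_pos: [531.3, 209.3, 82.7]
ee_rot: [-1.101, 1.365, -1.364]
ft_force: [-6.6, -2.0, 13.6]
grip_width: -0.3
time: 15.85
eef_pos: [532.1, 148.9, 224.1]
ee_rot: [-1.098, 1.365, -1.366]
ft_force: [-1.4, 0.3, 0.1]
grip_width: -0.3
[530.17397727 149.66200775 220.85218472]
```

View pics/c8.png

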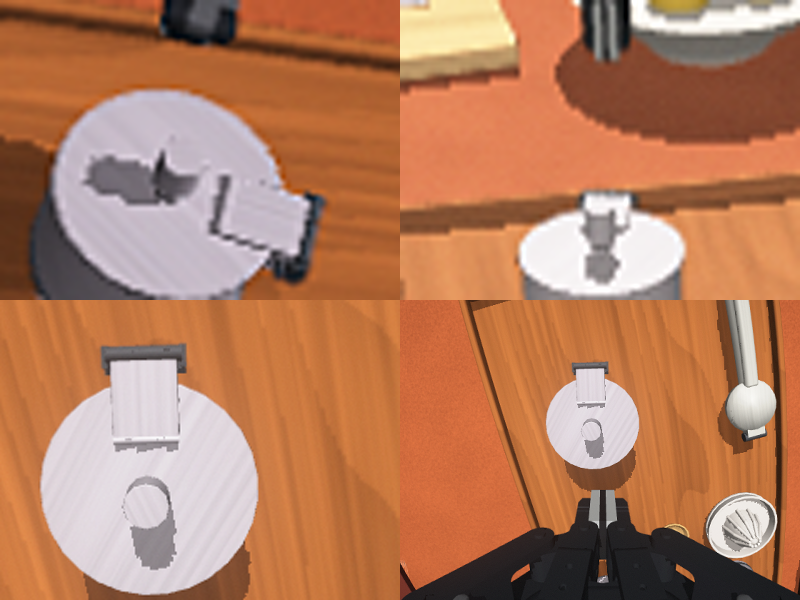

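The leaf now lies over the lid, with only a thin shadow of about 4 mm at its free end, which matches the flat gap plus thickness. The lid is level and centred. Pressing met a rigid stop: 13.6 N with the height unchanged. The arm is clear, so I hand in.

```bash
python3 -c "
from h import *
a,b=load('scene0')['img'].astype(int),load('s8')['img'].astype(int);print('pitcher diff',(abs(a-b)[235:310,145:212].sum(2)>60).sum())
print(r.hand_in())"
```

```text
pitcher diff 0
the job is handed in; nothing more can be done
None
```

The larger steel lid is seated on the clip canister, and the clip is swung over and pressed down on it. I handed the job in at about 16 s on the robot's clock, with the arm clear of everything.

**Lid:** It stopped firmly on the canister edge at 11.6 N. The last pictures show it level and centred.

**Clip:** The first push failed. The shut fingertips reach only about 3–5 mm ahead of the TCP, not the stated 22 mm, so they passed over the clip without touching it. I went out again about 20 mm lower, swung it over and pressed until it met a rigid stop at 13.6 N. The free end's shadow matches a flat leaf, but I did not measure its angle directly.

**Other checks:**
- **Pitcher:** no pixels changed in its area between the first and last scene pictures.
- **Grip width:** it read 15 mm on the 20 mm knob, which I did not explain; the lid held steady throughout.
- **Pictures:** I viewed 14, four over the budget of 10.

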